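# Put the square-bored handwheel back on the bench press

### The arm

A 7-joint arm with a two-finger parallel gripper is mounted at the origin on the work surface. World frame = base frame: x ahead of the robot, y to its left, z up, the work surface at z = 0. Lengths are in m, angles in degrees, forces in N, time in s.
With the tool pointing down it reaches from about 0.35 to 0.9 m from the base axis. Payload 19.9 kg.
Tool frame: the origin (TCP) lies at the very end of the fingers, on their centre line; the grasp point (between the pads) lies ctrl.grip_point_offset behind it (ctrl.grip_point_offset is the distance from the TCP to the grasp point, in m); z points along the fingers, y is the line along which they close (so a half turn about z gives the same grasp; the last joint's range is limited). The gripper opens to 85 mm and grips with 20 to 120 N. Pads are 22 mm wide; open, the fingers measure 114 mm over their backs; the gripper's body (76 mm by 85 mm) begins 54 mm behind the grasp point. The pads swing forward as they close: fully open they stand 13 mm farther back than shut.
Start: joints at [-77.894, 23.915, -0.59, 92.452, 0.269, 63.638, -3.037], TCP at [0.156, 0.605, 0.231] pointing down, gripper open.
Joint ranges: [-161.28, 161.28], [-22.2, 115.67], [-73.04, 71.86], [3.21, 147.25], [-68.34, 248.33], [10.77, 114.83], [-161.83, 161.83]. Speed limits (degrees/s): [108.29, 108.29, 136.94, 136.94, 172.46, 172.46, 172.46].

### API

Orientations are given as [roll, pitch, yaw] about the fixed x, y, z axes, in that order (R = Rz(yaw) Ry(pitch) Rx(roll)).
In Python, from rig import readout, capture, job_done, ctrl gives the robot as it stands.
- The arm moves only by the shell command python3 -m jog 'ROWS' [FORCE]. ROWS is JSON, a list of rows, each a list of 5 numbers: the shift along the tool's x, y, z each as a share of 0.04 m, from -1 to 1, then the turn about the tool's z as a share of 5 degrees, from -1 to 1, then the closure, from 0 (fully open) to 1 (shut). A call has 1 to 20 rows; each row shifts and turns the commanded pose from where the row before left it, along the tool's axes as they then stand; what a row does not reach is not made up. A row lasts 1/12 s, in which the tool goes at most 41.7 mm and 7.16 degrees, less where a joint would pass 70% of its speed; a pose out of reach is approached as far as the arm can. A call with a number of a shift or a turn outside -1 to 1 is refused whole. A call with a gripper value outside its range is refused whole. The fingers move at their own pace and stop on an object; FORCE is the grip in N (left out, the last holds). Time passes only in rows, so rows that do not move let the fingers close. It gives the time, the measured TCP pose, the force, the opening and the grip force at its end, in the units of the state.
- readout.observe(): the state, without advancing time (a new reading comes with each control period).
- capture(name): name is "scene" or "top" or "wrist"; returns a dict with "frame" (420x560x3 uint8, red, green, blue), "K" (3x3 intrinsics, pixels), "camera_from_world" (4x4, takes a point from world to camera coordinates). Camera axes: x right, y down, z forward; pixel columns grow to the right and rows downward; lengths in m; the calibration is good to about 2 mm. A picture is of the moment at which its call begins. There is no depth.
- job_done(): hands the job in; it is judged then, once.
The state is a dict: "time": time; "joint_pos": joint angles; "dq": joint speeds; "effort": joint torques, N m; "position": TCP position; "tool_rot": TCP orientation; "wrist_force": force on the tool from outside, world axes, zero at the start; "wrist_torque": the same for the moment, N m; "finger_gap": finger opening in m; "gripper_force": force on a finger pad.
Only numpy, scipy, OpenCV 4.12 (cv2) and the standard library are available. Lean on these libraries where they do the work, as an engineer would, in place of code of your own. Each camera call takes 0.05 s, during which the arm holds its last target. There are 200 camera calls.

### The job

Pick up the handwheel with the square hub and square hole and put it, hub upward, on the square end of the bench press spindle, turned so that the squares match. Keep hold of it until it is well down over the spindle, not dropped on from above, leave it sitting fully home on the collar, and leave the round-hubbed wheel and the belt pulley where they lie.

Things in the scene. Friction and masses are not known exactly. Their poses are not given: they have to be found in the camera images.
- handwheel: the wheel to fit: dark cast handwheel lying flat, any yaw. Rim 130 mm outside, 106 inside, 14 high; four spokes, tops at 11 mm, on the hub's diagonals. SQUARE hub 50 x 50 mm, top 46 mm above the underside, square through-hole 31 x 31 mm. About 0.5 kg. Origin: centre of the underside; z up along the bore; x, y square to the flats of hub and hole
- spindle_seat (a point): top centre of the dark 52 mm collar on the upright spindle of the fixed green press, 102 mm above the bench (crosshead and nuts reach 96). Above it a steel end 36 mm tall: 26 mm square for 16 mm, then a pyramid to 12 mm square. z up; x, y square to the flats. Wheel rests on the collar, any quarter turn, slack about 10 degrees. Spindle turns stiffly (0.4 N m), at any angle to the press
- round_wheel: bystander: handwheel with the same rim and spokes but a ROUND hub, 50 mm diameter, 46 mm high, with a round 24 mm hole. Origin: centre of the underside. Leave it alone
- pulley: bystander: bright aluminium V-belt pulley lying flat, 96 mm diameter, 28 mm high with a small round boss to 34 mm. Origin: centre of the underside. Leave it alone
There are look-alikes about, which are no part of the job. Of the things like the part that bears spindle_seat, leave any that is blue; of the rest the larger one is meant. Leave any yellow look-alike of the handwheel alone.

How it is judged (in metres and radians):
On the way:
1. the handwheel, still held, is well down over the spindle (underside less than 26 mm above the collar, within 12 mm of its centre) (z of handwheel in the frame of spindle_seat between -0.01 and 0.026 m and horizontal distance between handwheel and spindle_seat below 0.012 m and contact force between the fingers and handwheel above 1 N), for 0.1 s.
At the end, for the whole second after the job is handed in: the handwheel rests on the spindle's collar, hub up and level within 10 degrees, within 10 mm of its centre and 6 mm of fully home, its square matched to the spindle's within 17 degrees (any quarter turn), at rest; the round wheel and the pulley are within 30 mm of where they lay (horizontal distance between handwheel and spindle_seat below 0.01 m and z of handwheel in the frame of spindle_seat between -0.006 and 0.006 m and angle between handwheel's own z axis and vertical below 0.175 rad and (angle between the x axis of handwheel and the x axis of spindle_seat, either way round below 0.3 rad or angle between the x axis of handwheel and the y axis of spindle_seat, either way round below 0.3 rad) and linear speed of handwheel below 0.03 m/s and distance of each of round_wheel, pulley from where it was at the start of the episode below 0.03 m); the robot touches nothing.
It fails at once if the round-hubbed wheel is moved by more than 30 mm (distance of round_wheel from where it was at the start of the episode above 0.03 m).
It fails at once if the pulley is moved by more than 30 mm (distance of pulley from where it was at the start of the episode above 0.03 m).
It also fails if it takes over 40 s, if anything falls off the work surface, if the arm or the gripper's body presses on something with over 40 N, if the wrist force passes 120 N, or if a joint passes its speed limit or range.

## Working session

There is one attempt and no reset: what is moved stays moved. The work goes in short steps, Python scripts to look and compute and a shell command to move; the robot and the scene stay as the last step left them, time stands still between calls to the robot, and variables do not carry over. Pictures are saved under pics/ and viewed, at most 10 in all, crops included, and the job is handed in when it is done.

```bash
ls; mkdir -p pics; python3 - <<'E'
from rig import readout,capture,ctrl
import cv2,pickle,numpy as np
np.set_printoptions(precision=4,suppress=True)
d={n:capture(n) for n in("scene","top","wrist")}
pickle.dump(d,open("v0.pkl","wb"))
for n in("scene","top"):
    cv2.imwrite(f"pics/{n}0.png",d[n]["frame"][:,:,::-1])
    print(n,d[n]["K"].tolist(),d[n]["camera_from_world"])
s=readout.observe();print(s["time"],s["position"],s["tool_rot"],s["finger_gap"],ctrl.grip_point_offset)
E
```

```text
pics
scene [[394.3543009548775, 0.0, 284.1810206045671], [0.0, 394.3543009548775, 211.1603351888725], [0.0, 0.0, 1.0]] [[ 0.8758  0.4825 -0.0104 -0.4509]
 [ 0.4153 -0.7645 -0.493  -0.2147]
 [-0.2458  0.4275 -0.87    0.9693]
 [ 0.      0.      0.      1.    ]]
top [[492.24599912914874, 0.0, 280.4486923897832], [0.0, 492.24599912914874, 205.1870083324228], [0.0, 0.0, 1.0]] [[-0.0029 -1.      0.0044 -0.0216]
 [-0.9962  0.0025 -0.0874  0.5567]
 [ 0.0874 -0.0047 -0.9962  1.02  ]
 [ 0.      0.      0.      1.    ]]
0.15 [0.1562 0.6049 0.2308] [-179.9425    0.0028  165.5163] 0.0854293935228677 0.0187
```

View pics/scene0.png

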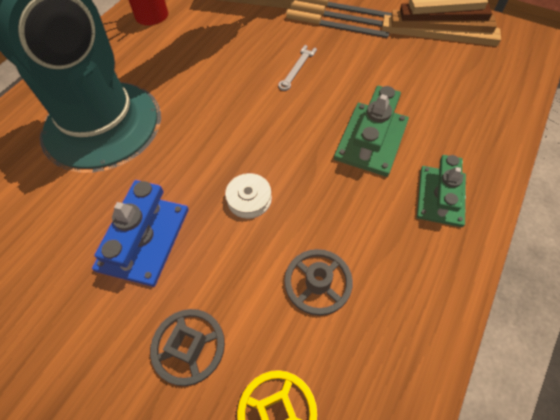

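View pics/top0.png

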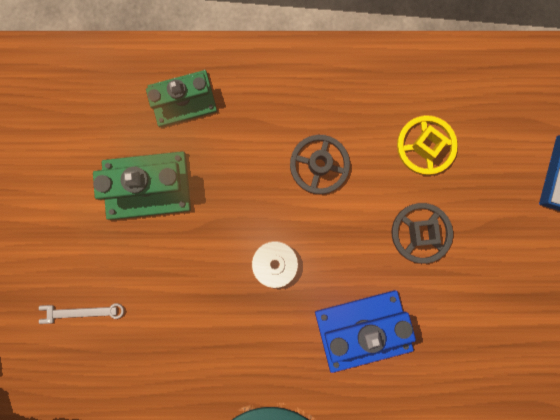

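The top view shows the candidates. Wheels are dark square hub (423,234), yellow square hub (428,145) and dark round hub (320,165). Presses are large green (140,183), small green (180,98) and blue (368,335). By the text, the wheel is the dark square-hubbed one at (423,234) and the press is the large green one, with its spindle at (133,180). I'll confirm both in one enlarged crop.

```bash
python3 - <<'E'
import cv2,pickle,numpy as np
d=pickle.load(open("v0.pkl","rb"))
def crop(n,u,v,h=40):
    c=d[n]["frame"][v-h*3//4:v+h*3//4,u-h:u+h,::-1]
    return cv2.resize(c,(400,300),interpolation=cv2.INTER_CUBIC)
m=np.vstack([np.hstack([crop("top",423,234),crop("top",133,180)]),np.hstack([crop("scene",187,347,44),crop("scene",378,120)])])
cv2.imwrite("pics/crop1.png",m)
E
```

```text
(no output)
```

View pics/crop1.png

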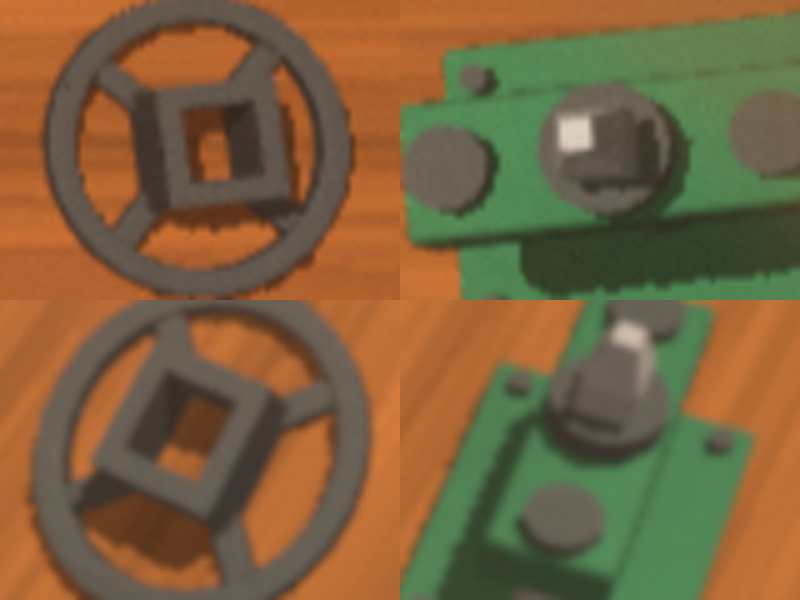

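The crop confirms it. The dark wheel has a square hub and hole with spokes on the diagonals, and the large green press has a dark collar with a pyramid-tipped square end. Next I triangulate the hub corners and the spindle tip from both views.

```bash
cat > h.py <<'E'
import numpy as np,cv2,pickle
np.set_printoptions(precision=4,suppress=True)
def P(c): return np.array(c["K"])@np.array(c["camera_from_world"])[:3]
def tri(c1,p1,c2,p2):
    X=cv2.triangulatePoints(P(c1),P(c2),np.float64(p1).reshape(-1,2).T,np.float64(p2).reshape(-1,2).T)
    return (X[:3]/X[3]).T
def plane(c,p,z):
    T=np.array(c["camera_from_world"]);R=T[:3,:3];o=-R.T@T[:3,3]
    p=np.float64(p).reshape(-1,2);d=np.c_[p,np.ones(len(p))]@np.linalg.inv(c["K"]).T@R
    return o+d*((z-o[2])/d[:,2])[:,None]
def proj(c,X):
    q=np.c_[np.atleast_2d(X),np.ones(len(np.atleast_2d(X)))]@P(c).T
    return q[:,:2]/q[:,2:]
def sqyaw(q):  # corners in order -> yaw mod 90
    e=np.roll(q,-1,0)-q; a=np.arctan2(e[:,1],e[:,0]); return np.degrees(np.angle(np.exp(4j*a).mean())/4)
E
python3 - <<'E'
from h import *
d=pickle.load(open("v0.pkl","rb"));t,s=d["top"],d["scene"]
ht=np.array([[157,95],[272,82],[293,193],[168,208]])/5+[383,204]
hs=(np.array([[168,363],[278,402],[210,515],[100,462]])-[0,300])/4.545+[143,314]
for k in range(4):
    X=tri(t,ht,s,np.roll(hs,k,0)); print(k,X[:,2])
    if X[:,2].std()<.008: print(X,X.mean(0),sqyaw(X[:,:2]))
q=plane(t,ht,.046);print("plane",q,q.mean(0),sqyaw(q[:,:2]))
print("tip",tri(t,[128,176.6],s,[383.6,97]))
# rims/collars via masks
def ell(c,u,v,r):
    f=c["frame"][v-r:v+r,u-r:u+r].astype(int); m=((f.max(2)-f.min(2)<45)&(f.max(2)<150)).astype(np.uint8)
    cs,_=cv2.findContours(m,cv2.RETR_EXTERNAL,cv2.CHAIN_APPROX_NONE);k=max(cs,key=cv2.contourArea)
    e=cv2.fitEllipse(k);return np.array(e[0])+[u-r,v-r],e[1]
a=ell(t,423,234,36);b=ell(s,187,347,42);print(a,b,tri(t,a[0],s,b[0]),plane(t,a[0],.007))
E
```

```text
0 [ 0.0786  0.1109 -0.0056 -0.0453]
1 [ 0.0332  0.1427  0.0838 -0.1243]
2 [-0.0476  0.0964  0.1061 -0.0214]
3 [0.0299 0.0396 0.0446 0.0198]
plane [[ 0.517  -0.3007  0.046 ]
 [ 0.5222 -0.3486  0.046 ]
 [ 0.4763 -0.3559  0.046 ]
 [ 0.4702 -0.304   0.046 ]] [ 0.4964 -0.3273  0.046 ] 6.487938489942243
tip [[0.6027 0.2672 0.137 ]]
(array([421.9429, 232.9071]), (58.230037689208984, 60.35025405883789)) (array([186.791 , 347.4189]), (68.93901062011719, 78.31761932373047)) [[ 0.4976 -0.3295 -0.0003]] [[ 0.4976 -0.3272  0.007 ]]
```

Both heights agree with the text: hub and rim on the bench, tip at z≈0.137. Next I get the wrist camera's offset so I can look at the spindle on the way to the wheel.

```bash
cat >> h.py <<'E'
def go(dx,s):  # world displacement -> tool axes in units of 0.04
    from scipy.spatial.transform import Rotation as R
    return R.from_euler("xyz",s["tool_rot"],degrees=True).inv().apply(dx)/.04
E
python3 - <<'E'
from h import *
from rig import readout
from scipy.spatial.transform import Rotation as R
d=pickle.load(open("v0.pkl","rb"));T=np.array(d["wrist"]["camera_from_world"]);s=readout.observe()
o=-T[:3,:3].T@T[:3,3];M=R.from_euler("xyz",s["tool_rot"],degrees=True)
print("cam in tool",M.inv().apply(o-s["position"]),"axes in tool\n",M.inv().as_matrix()@T[:3,:3].T,d["wrist"]["K"][0])
print(go(np.array([.45,.30,.30])-s["position"],s), go(np.array([.50,.34,.30])-s["position"],s))
E
```

```text
cam in tool [ 0.0658 -0.0001 -0.1431] axes in tool
 [[ 0.0006 -0.9649 -0.2628]
 [ 1.      0.0004  0.0008]
 [-0.0007 -0.2628  0.9649]] [364.1539   0.     278.6626]
[-9.0167 -5.5443 -1.7243] [-9.9769 -4.2634 -1.7256]
```

```bash
python3 -m jog '[[-0.4,-0.18,-0.1,0,0],[-0.85,-0.38,-0.1,0,0],[-0.85,-0.38,-0.1,0,0],[-0.85,-0.38,-0.1,0,0],[-0.85,-0.38,-0.1,0,0],[-0.85,-0.38,-0.1,0,0],[-0.85,-0.38,-0.1,0,0],[-0.85,-0.38,-0.1,0,0],[-0.85,-0.38,-0.1,0,0],[-0.85,-0.38,-0.1,0,0],[-0.85,-0.38,0,0,0],[-0.85,-0.38,0,0,0],[-0.85,-0.38,0,0,0],[-0.85,-0.38,0,0,0],[-0.85,-0.38,0,0,0],[-0.4,-0.2,0,0,0],[0,0,0,0,0],[0,0,0,0,0]]' 40
python3 - <<'E'
from h import *
from rig import readout,capture
w=capture("wrist");pickle.dump(w,open("ws1.pkl","wb"))
cv2.imwrite("pics/ws1.png",w["frame"][:,:,::-1]);print(proj(w,[.6027,.2672,.137]))
E
```

```text
time: 1.65
position: [0.5916, 0.2563, 0.2707]
tool_rot: [-180.0, -0.0, 165.4]
wrist_force: [-0.9, 1.1, 0.3]
finger_gap: 0.0856
gripper_force: 0.0
[[295.5003 203.9905]]
```

View pics/ws1.png

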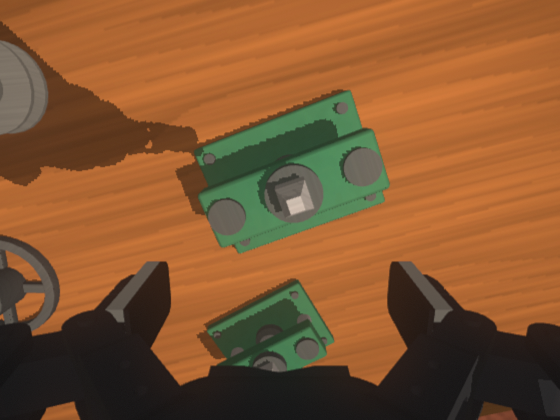

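Wrist view: big green press in the middle with its spindle end, bright tip at (296,205) and collar near (294,193). The prediction from the fixed cameras was (295.5,204). I'll enlarge it and extract the collar and tip.

```bash
python3 - <<'E'
from h import *
w=pickle.load(open("ws1.pkl","rb"));f=w["frame"]
u0,v0=255,155;c=f[v0:v0+75,u0:u0+80]
i=c.astype(int);g=i.mean(2)
m=((i[:,:,1]-i[:,:,0]<25)&(i[:,:,1]-i[:,:,0]>-35)).astype(np.uint8)  # grey
k=max(cv2.findContours(m,0,1)[0],key=cv2.contourArea);e=cv2.fitEllipse(cv2.convexHull(k))
ce=np.array(e[0])+[u0,v0];print("collar",ce,e[1],plane(w,ce,.102))
b=((g>140)&(m>0)).astype(np.uint8);k2=max(cv2.findContours(b,0,1)[0],key=cv2.contourArea);r=cv2.minAreaRect(k2)
q=cv2.boxPoints(r)+[u0,v0];X=plane(w,q,.138);print("tip",r,X.mean(0),sqyaw(X[:,:2]))
cv2.imwrite("pics/crop2.png",cv2.resize(c[:,:,::-1],(640,600),interpolation=cv2.INTER_CUBIC))
E
```

```text
collar [292.8303 192.7688] (59.30730056762695, 60.040164947509766) [[0.6016 0.2667 0.102 ]]
tip ((42.30000305175781, 42.89999771118164), (27.828041076660156, 24.033309936523438), 71.56504821777344) [0.5981 0.2697 0.138 ] 4.268864681133454
```

View pics/crop2.png

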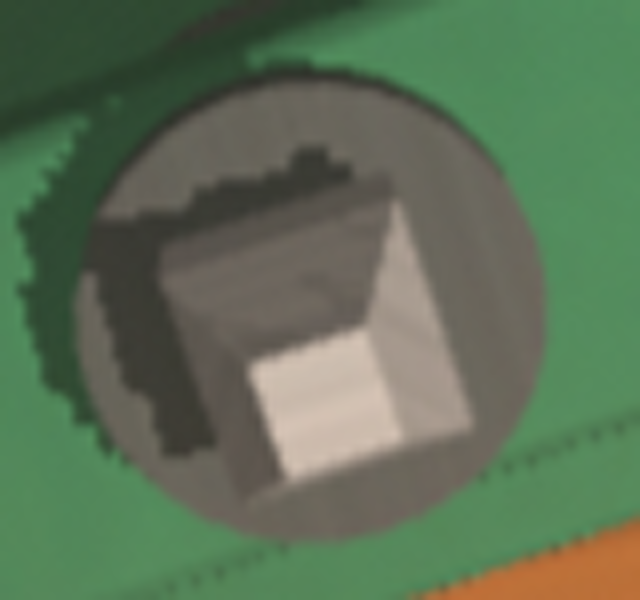

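```bash
python3 - <<'E'
from h import *
from rig import readout
w=pickle.load(open("ws1.pkl","rb"));d=pickle.load(open("v0.pkl","rb"))
q=np.array([[247,365],[367,327],[403,442],[288,482]])/8+[255,155]
X=plane(w,q,.138);print(X,X.mean(0),sqyaw(X[:,:2]))
q=np.array([[164,270],[398,198],[474,430],[247,500]])/8+[255,155]
X=plane(w,q,.118);print(X,X.mean(0),sqyaw(X[:,:2]))
print(tri(w,[295.8,205.5],d["top"],[128,176.6]),tri(w,[295.8,205.5],d["scene"],[383.6,97]),readout.observe()["joint_pos"])
E
python3 -m jog '[[0,-0.5,0,0,0],[-0.1,-0.95,0,0,0],[-0.1,-0.95,0,0,0],[-0.1,-0.95,0,0,0],[-0.1,-0.95,0,0,0],[-0.1,-0.95,0,0,0],[-0.1,-0.95,0.2,0,0],[-0.1,-0.95,0.2,0,0],[-0.1,-0.95,0.2,0,0],[-0.1,-0.95,0.2,0,0],[-0.1,-0.95,0.2,0,0],[-0.1,-0.95,0.2,0,0],[-0.1,-0.95,0.2,0,0],[-0.1,-0.95,0.2,0,0],[-0.1,-0.95,0.2,0,0],[0,-0.8,0.3,0,0],[0,0,0.4,0,0],[0,0,0,0,0]]' 40
```

```text
[[0.5979 0.2606 0.138 ]
 [0.5971 0.2728 0.138 ]
 [0.6093 0.2735 0.138 ]
 [0.6105 0.2616 0.138 ]] [0.6037 0.2671 0.138 ] 4.169801433943631
[[0.5909 0.2539 0.118 ]
 [0.5896 0.2792 0.118 ]
 [0.6158 0.2811 0.118 ]
 [0.6173 0.256  0.118 ]] [0.6034 0.2675 0.118 ] 3.8157192289575894
[[0.6024 0.2667 0.1381]] [[0.6039 0.2672 0.1376]] [-35.626   24.4779  12.8787  87.1841  -5.6884  69.0212  53.6881]
time: 3.2
position: [0.4978, -0.322, 0.1688]
tool_rot: [180.0, -0.2, 165.4]
wrist_force: [0.1, 1.5, -1.1]
finger_gap: 0.0854
gripper_force: 0.0
```

```bash
python3 - <<'E'
from h import *
from rig import capture
pickle.dump(capture("wrist"),open("ww1.pkl","wb"))
E
python3 -m jog '[[0,0,0,0.6,0],[0,0,0,1,0],[0,0,0,1,0],[0,0,0,1,0],[0,0,0,1,0],[0,0,0,1,0],[0,0,0,1,0],[0,0,0,1,0],[0,0,0,1,0],[0,0,0,1,0],[0,0,0,1,0],[0,0,0,1,0],[0,0,0,1,0],[0,0,0,1,0],[0,0,0,0.2,0],[0,0,0,0,0]]' 40
python3 - <<'E'
from h import *
from rig import capture
w=capture("wrist");pickle.dump(w,open("ww2.pkl","wb"));w1=pickle.load(open("ww1.pkl","rb"))
o=[]
for c in(w1,w):
    u,v=proj(c,[.497,-.327,.046])[0].round().astype(int);print(u,v);u=max(u,50)
    o.append(cv2.resize(c["frame"][v-50:v+50,u-50:u+50,::-1],(400,400),interpolation=cv2.INTER_CUBIC))
cv2.imwrite("pics/crop3.png",np.hstack(o))
E
```

```text
time: 4.58
position: [0.5003, -0.3206, 0.172]
tool_rot: [179.9, -0.0, 96.7]
wrist_force: [-1.0, 0.1, 0.7]
finger_gap: 0.0854
gripper_force: 0.0
272 198
272 205
```

View pics/crop3.png

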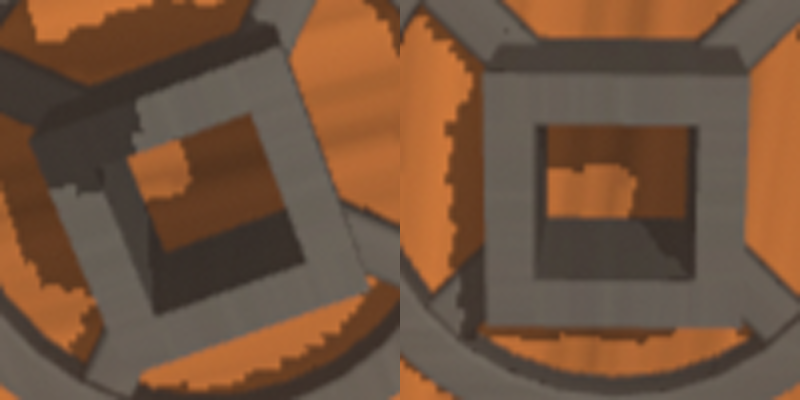

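Both views show the hub top as a clean square, and in the right-hand one it is already lined up with the image axes, so also with the tool.

```bash
python3 - <<'E'
from h import *
from rig import readout
a=pickle.load(open("ww1.pkl","rb"));b=pickle.load(open("ww2.pkl","rb"))
qb=np.array([[84,72],[348,72],[348,327],[84,327]])/4+[222,155]
qa=np.array([[30,138],[285,48],[367,288],[107,370]])/4+[222,148]
for k in range(4):
    X=tri(a,np.roll(qa,k,0),b,qb)
    if X[:,2].std()<.01: print(k,X,X.mean(0),sqyaw(X[:,:2]))
for c,q in((a,qa),(b,qb)):
    X=plane(c,q,.046);print(X.mean(0),sqyaw(X[:,:2]),np.linalg.norm(np.roll(X,-1,0)-X,axis=1))
s=readout.observe();print(s["position"],s["tool_rot"],s["joint_pos"]);print(go(np.array([.497,-.327,.02])-s["position"],s))
E
```

```text
3 [[ 0.4726 -0.3044  0.0496]
 [ 0.5218 -0.2999  0.0447]
 [ 0.5309 -0.3557  0.0287]
 [ 0.477  -0.3539  0.0497]] [ 0.5006 -0.3285  0.0431] 4.444966761272491
[ 0.4992 -0.3278  0.046 ] 3.8460380362597664 [0.0501 0.0487 0.0528 0.0478]
[ 0.4999 -0.3275  0.046 ] 6.6872735851851255 [0.0493 0.0506 0.0517 0.0506]
[ 0.5001 -0.3209  0.1719] [179.9541  -0.0112  96.7802] [ -1.0714  29.5323  41.236  101.3447 -22.6623  57.6676  55.6194]
[-0.1427 -0.0985  3.7968]
```

```bash
python3 -m jog '[[-0.17,-0.03,0.3,0,0.25],[0,0,0.7,0,0.25],[0,0,0.7,0,0.25],[0,0,0.6,0,0.25],[0,0,0.6,0,0.25],[0,0,0.5,0,0.25],[0,0,0.4,0,0.25],[0,0,0.2,0,0.25],[0,0,0,0,0.25],[0,0,0,0,0.25]]' 50
```

```text
time: 5.47
position: [0.4988, -0.3294, 0.0115]
tool_rot: [-180.0, 0.0, 96.5]
wrist_force: [0.4, -0.3, 0.2]
finger_gap: 0.064
gripper_force: 0.0
```

```bash
python3 -m jog '[[0,0,0,0,0.4],[0,0,0,0,0.6],[0,0,0,0,0.8],[0,0,0,0,0.8],[0,0,0,0,0.8],[0,0,0,0,0.8],[0,0,-0.2,0,0.8],[0,0,-0.5,0,0.8],[0,0,-0.8,0,0.8],[0,0,-0.8,0,0.8],[0,0,-0.8,0,0.8],[0,0,-0.8,0,0.8],[0,0,-0.8,0,0.8],[0,0,-0.5,0,0.8],[0,0,0,0,0.8],[0,0,0,0,0.8]]' 70
```

```text
time: 6.8
position: [0.499, -0.3289, 0.2202]
tool_rot: [179.9, 0.0, 96.5]
wrist_force: [-0.5, -0.7, -6.5]
finger_gap: 0.0491
gripper_force: 74.3
```

```bash
python3 - <<'E'
from h import *
from rig import readout,capture
w=capture("wrist");pickle.dump(w,open("wg.pkl","wb"))
cv2.imwrite("pics/wg.png",w["frame"][:,:,::-1])
s=readout.observe();print(s["position"],s["tool_rot"],s["finger_gap"],s["gripper_force"],s["wrist_force"])
E
```

```text
[ 0.4986 -0.3285  0.2189] [-179.994    -0.0375   96.5406] 0.04874779811871211 74.31497812271118 [ 0.7364 -0.4984 -5.5182]
```

View pics/wg.png

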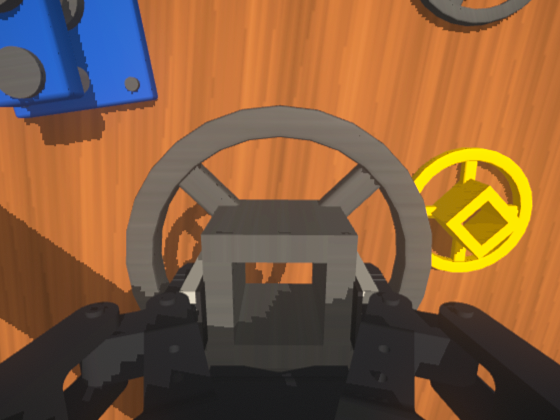

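The wheel is held by the flats, level, with its hub top edge at row 235 from (202) to (356) and the hole's front edge at row 262. I use these to work out its offset in the grip and the path to the spindle.

```bash
python3 - <<'E'
from h import *
from rig import readout
from scipy.spatial.transform import Rotation as R
w=pickle.load(open("wg.pkl","rb"));s=readout.observe();M=R.from_euler("xyz",s["tool_rot"],degrees=True)
q=[[202,235],[356,235],[233,262],[326,262]]
X=plane(w,q,s["position"][2]+.0345);Y=M.inv().apply(X-s["position"]);print(Y*1000, "centre x est",Y[0:2,0].mean()*1000-25,Y[2:,0].mean()*1000-15.5)
sp=np.array([.6034,.2672])
print(go(np.r_[sp,.26]-s["position"],s),s["joint_pos"])
E
```

```text
[[ 26.2168 -23.6246 -34.4804]
 [ 26.2073  25.6462 -34.4855]
 [ 16.8738 -14.0159 -34.4875]
 [ 16.8627  16.3648 -34.4907]] centre x est 1.2120173496495568 1.368206551222169
[14.4967  4.2989 -1.0186] [ -1.874   26.9144  43.2651  98.4506 -20.4337  62.835   54.3353]
```

```bash
python3 -m jog '[[0.3,0.1,-0.4,0,0.8],[0.6,0.2,-0.4,0,0.8],[0.85,0.25,-0.3,0,0.8],[0.85,0.25,0,0,0.8],[0.85,0.25,0,0,0.8],[0.85,0.25,0,0,0.8],[0.85,0.25,0,0,0.8],[0.85,0.25,0,0,0.8],[0.85,0.25,0,0,0.8],[0.85,0.25,0,0,0.8],[0.85,0.25,0,0,0.8],[0.85,0.25,0,0,0.8],[0.85,0.25,0,0,0.8],[0.85,0.25,0,0,0.8],[0.85,0.25,0,0,0.8],[0.85,0.25,0,0,0.8],[0.85,0.25,0,0,0.8],[0.6,0.2,0,0,0.8],[0.3,0.1,0,0.5,0.8],[0,0,0,0,0.8]]' 70
python3 - <<'E'
from h import *
from rig import readout,capture
from scipy.spatial.transform import Rotation as R
s=readout.observe();M=R.from_euler("xyz",s["tool_rot"],degrees=True)
wc=s["position"]+M.apply([.0013,.0005,0]);sp=np.array([.6034,.2672])
print(s["position"],s["tool_rot"],s["finger_gap"],go(np.r_[sp,.16]-wc,s))
E
```

```text
time: 8.52
position: [0.6046, 0.2726, 0.2605]
tool_rot: [-179.8, 0.1, 94.1]
wrist_force: [0.2, 0.2, -5.0]
finger_gap: 0.0489
gripper_force: 74.7
[0.6046 0.2726 0.2605] [-179.8094    0.0528   94.1124] 0.04894830698012999 [-0.1627 -0.0443  2.5115]
```

```bash
python3 -m jog '[[-0.16,-0.04,0.2,0,0.8],[0,0,0.5,0,0.8],[0,0,0.6,0,0.8],[0,0,0.5,0,0.8],[0,0,0.3,0,0.8],[0,0,0.1,0,0.8],[0,0,0,0,0.8]]' 70
python3 - <<'E'
from h import *
from rig import readout,capture
from scipy.spatial.transform import Rotation as R
s=readout.observe();M=R.from_euler("xyz",s["tool_rot"],degrees=True)
wc=s["position"]+M.apply([.0013,.0005,0]);sp=np.array([.6034,.2672])
print(s["position"],s["tool_rot"],go(np.r_[sp,.12]-wc,s))
w=capture("wrist");t=capture("scene")
u,v=proj(t,[.6034,.2672,.16])[0].round().astype(int)
a=cv2.resize(w["frame"][190:370,185:375,::-1],(400,379),interpolation=cv2.INTER_CUBIC)
b=cv2.resize(t["frame"][max(v-50,0):max(v-50,0)+95,u-50:u+50,::-1],(400,379),interpolation=cv2.INTER_CUBIC)
cv2.imwrite("pics/pre.png",np.hstack([a,b]))
E
```

```text
time: 9.1
position: [0.6042, 0.2613, 0.1743]
tool_rot: [-179.9, 0.1, 94.0]
wrist_force: [0.1, -0.1, -4.1]
finger_gap: 0.0492
gripper_force: 74.4
[0.6042 0.2613 0.1743] [-179.9107    0.0641   93.9741] [ 0.1177 -0.0196  1.3572]
```

View pics/pre.png

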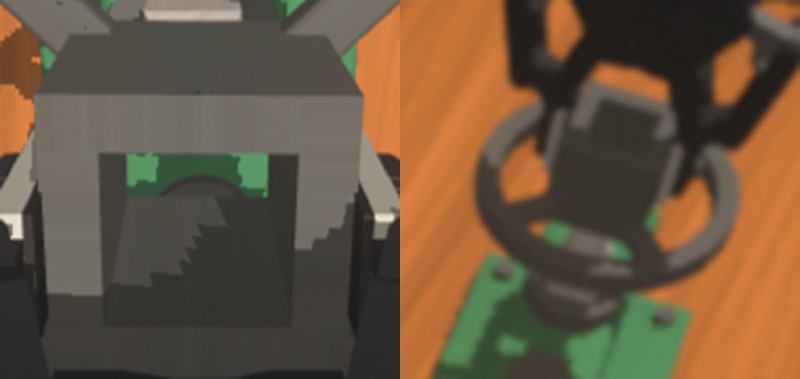

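Left: the collar shows through the hole, centred left to right, and the tip still lies ahead of the hub. Right: the wheel hangs just above the spindle. I correct +4.7 mm along tool x, then lower over the pyramid and check the force.

```bash
python3 -m jog '[[0.12,-0.02,0,0,0.8],[0,0,0,0,0.8],[0,0,0,0,0.8],[0,0,0.2,0,0.8],[0,0,0.3,0,0.8],[0,0,0.2,0,0.8],[0,0,0.1,0,0.8],[0,0,0,0,0.8]]' 70
python3 - <<'E'
from h import *
from rig import readout
from scipy.spatial.transform import Rotation as R
s=readout.observe();M=R.from_euler("xyz",s["tool_rot"],degrees=True)
wc=s["position"]+M.apply([.0013,.0005,0]);sp=np.array([.6034,.2672])
print(s["position"],s["tool_rot"],go(np.r_[sp,.1135]-wc,s),s["wrist_force"])
E
```

```text
time: 9.87
position: [0.6028, 0.2668, 0.1416]
tool_rot: [-179.9, 0.1, 94.0]
wrist_force: [0.5, 0.4, -5.0]
finger_gap: 0.0489
gripper_force: 74.5
[0.6028 0.2668 0.1416] [-179.8813    0.0684   94.0057] [-0.0229  0.0051  0.7022] [ 0.5272  0.438  -5.0448]
```

Centred within 1 mm with no contact. I continue down slowly, still holding.

```bash
python3 -m jog '[[-0.02,0,0.1,0,0.8],[0,0,0.15,0,0.8],[0,0,0.15,0,0.8],[0,0,0.1,0,0.8],[0,0,0.1,0,0.8],[0,0,0,0,0.8]]' 70
```

```text
time: 10.37
position: [0.6031, 0.2663, 0.1183]
tool_rot: [-179.9, 0.0, 94.0]
wrist_force: [-0.0, 1.0, -5.7]
finger_gap: 0.0491
gripper_force: 74.5
```

```bash
python3 -m jog '[[0,0,0.05,0,0.8],[0,0,0.05,0,0.8],[0,0,0.02,0,0.8],[0,0,0,0,0.8],[0,0,0,0,0.8]]' 70
```

```text
time: 10.78
position: [0.6036, 0.2664, 0.1147]
tool_rot: [180.0, -0.0, 94.0]
wrist_force: [-0.3, -1.7, -2.7]
finger_gap: 0.0491
gripper_force: 74.5
```

```bash
python3 -m jog '[[0,0,0,0,0.45],[0,0,0,0,0.3],[0,0,0,0,0.25],[0,0,0,0,0.25],[0,0,0,0,0.25],[0,0,-0.2,0,0.25],[0,0,-0.5,0,0.25],[0,0,-0.8,0,0.25],[0,0,-0.8,0,0.25],[0,0,-0.8,0,0.25],[0,0,-0.5,0,0.25],[0,0,-0.2,0,0.25],[0,0,0,0,0.25],[0,0,0,0,0.25]]' 40
python3 - <<'E'
from h import *
from rig import readout,capture
w=capture("wrist");t=capture("scene");p=capture("top")
pickle.dump((w,t,p),open("end.pkl","wb"))
u,v=proj(t,[.6034,.2672,.13])[0].round().astype(int);v=max(v,50)
u2,v2=proj(w,[.6034,.2672,.13])[0].round().astype(int);print(u2,v2)
a=cv2.resize(w["frame"][v2-100:v2+100,u2-100:u2+100,::-1],(400,400),interpolation=cv2.INTER_CUBIC)
b=cv2.resize(t["frame"][v-50:v+50,u-50:u+50,::-1],(400,400),interpolation=cv2.INTER_CUBIC)
cv2.imwrite("pics/end.png",np.hstack([a,b]));s=readout.observe();print(s["position"],s["finger_gap"],s["gripper_force"])
E
```

```text
time: 11.95
position: [0.6032, 0.2664, 0.266]
tool_rot: [-180.0, -0.0, 94.0]
wrist_force: [0.5, 0.1, -0.9]
finger_gap: 0.0643
gripper_force: 0.0
278 193
[0.603  0.2663 0.265 ] 0.06390969504664443 0.0
```

View pics/end.png

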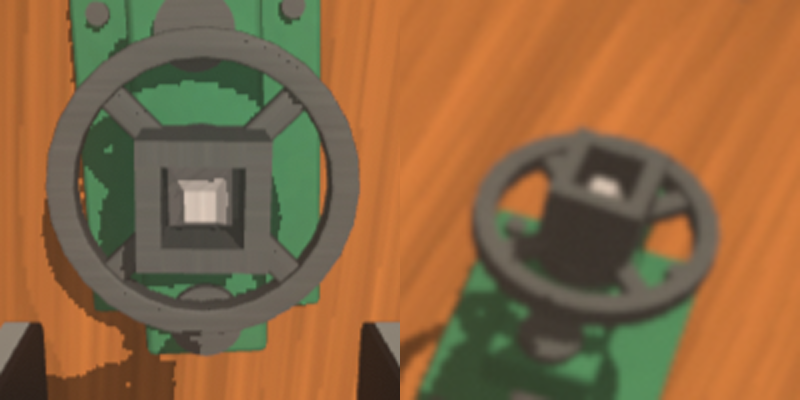

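The wheel sits level and centred on the spindle with the squares matched, the tip is recessed in the bore, and the gripper is clear. I'm handing the job in.

```bash
python3 -c "
from rig import job_done
print(job_done())"
```

```text
the job is handed in; nothing more can be done
None
```

The dark square-hubbed handwheel sits level and centred on the large green press's spindle, squares matched and apparently fully home by the last pictures; it was held until about 1 mm above the collar, I kept the arm clear of the other wheels and the pulley, and the job was handed in at about 12 s with no verdict shown.

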